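# Move the clip-on thermometer from the saucepan to the stew pot

### The arm

A 6-joint arm with a two-finger parallel gripper is mounted at the origin on the work surface. World frame = base frame: x ahead of the robot, y to its left, z up, the work surface at z = 0. Lengths are in m, angles in rad, forces in N, time in s.
With the tool pointing down it reaches from about 0.375 to 0.975 m from the base axis. Payload 3.8 kg.
Tool frame: the origin (TCP) lies midway between the tips of the shut fingers; the grasp point (between the pads) lies 19 mm behind it; z points along the fingers, y is the direction in which the jaws open and shut (so a half turn about z gives the same grasp; the last joint's range is limited). The gripper opens to 85 mm and grips with 20 to 120 N. Pads are 22 mm wide; open, the fingers measure 114 mm over their backs; the gripper's body (76 mm by 85 mm) begins 54 mm behind the grasp point. The pads swing forward as they close: fully open they stand 13 mm farther back than shut.
Start: joints at [1.127, 0.264, 1.604, -0, 1.274, -0.037], TCP at [0.267, 0.62, 0.231] pointing down, gripper open.
Joint ranges: [-2.63, 2.63], [-0.94, 2.18], [0.31, 2.57], [-1.31, 4.45], [0, 2.66], [-2.55, 2.55]. Speed limits (rad/s): [2.57, 2.57, 3.14, 3.14, 3.14, 3.14].

### API

Orientations are given as a rotation vector (axis times angle).
In Python, from workcell import bot gives the robot as it stands.
- The arm moves only by the tool drive_tool, never from a script. Its argument "deltas" is a list of rows, each an object with "hand": the opening, from 0 (shut) to 1 (fully open); "offset": the shift along the world's x, y, z in cm, a list of three; "angular": the turn, a rotation vector about the world's x, y, z in degrees, a list of three. A call has 1 to 8 rows; each row is the pose to reach, as a shift and turn from the pose commanded when the call began; what a row does not reach only later rows make up. A row lasts 1/8 s, in which the tool goes at most 62.5 mm and 10.7 degrees, less where a joint would pass 70% of its speed; a pose out of reach is approached as far as the arm can. A call with a gripper value outside its range is refused whole. The fingers move at their own pace and stop on an object; "force" is the grip in N (left out, the last holds). Time passes only in rows, so rows that repeat a pose let the fingers close. It gives the time, the measured TCP pose, the force and the opening at its end, in the units of the state.
- bot.read_state(): the state, without advancing time (a new reading comes with each control period).
- bot.read_camera(name): name is "side" or "top" or "wrist"; returns a dict with "frame" (420x560x3 uint8, blue, green, red), "mtx" (3x3 intrinsics, pixels), "R" (3x3) and "t" (3): a world point X has camera coordinates R X + t. Camera axes: x right, y down, z forward; pixel columns grow to the right and rows downward; lengths in m; the calibration is good to about 2 mm. The wrist camera is an equidistant fisheye: a pixel r from the principal point sees the ray r / f radians off the axis. A picture is of the moment at which its call begins. There is no depth.
- bot.finish_job(): hands the job in, once; it reports no verdict.
The state is a dict: "time": time; "q": joint angles; "joint_vel": joint speeds; "joint_torque": joint torques, N m; "tool_pos": TCP position; "tcp_rot": TCP orientation; "wrist_force": force on the tool from outside, world axes, zero at the start; "torque": the same for the moment, N m; "width": opening from 0.0 (shut) to 1.0 (fully open).
Only numpy, scipy, OpenCV 4.12 (cv2) and the standard library are available. Lean on these libraries where they do the work, as an engineer would, in place of code of your own. Each camera call takes 0.05 s, during which the arm holds its last target. There are 200 camera calls.

### The job

The saucepan is finished with and the stew pot is next: squeeze the sprung trigger of the clip-on thermometer to free it from the saucepan's rim, lift it out, and with the trigger still squeezed lower it over the stew pot's rim, anywhere clear of the loop handles, until it sits fully down on the rim with its probe hanging inside the pot. Then let the trigger go so that the thermometer grips the wall by itself, upright. Do not shift or tip the pots, drop the thermometer or disturb the other things on the worktop.

Things in the scene. Friction and masses are not known exactly. Their poses are not given: they have to be found in the camera images.
- thermo: Clip-on pot thermometer, 166 mm tall, 0.2 kg: white upright grip, wide display head on top, steel probe below, steel trigger on one side. Origin on the saddle (grip's flat underside) in the plane of the fixed jaw's face; z up, x outward from the pot to the trigger side. In mm: grip x -14..14, y +-15, z 0..62; head x +-15, y +-29, z 60..76. Starts clipped on the saucepan, opposite its handle.
- trigger (a joint): Sprung trigger, rad: 0 let go with empty jaws (gap 1.5 mm), about 0.09 gripping a 4 mm pot wall, 0.36 squeezed home on its stop (jaw gap 12 mm). Hinge line along thermo y at x 20, z 8 mm. Spring: about 9 N at the trigger starts it, 13 N holds it home. Below the hinge the moving jaw with a rubber pad hangs outside the pot down to z -38, at most x 35.
- trigger_face (a point): Point on the trigger's outer face where a finger presses (thermo x 24, z 41 mm when squeezed home). The plate is 20 mm wide in y, z 12 to 58; squeezed home its outer face is upright at x 24, so grip and trigger measure 38 mm; gripping a wall it leans out, top edge at x 37, z 56; let go empty, top edge at x 41.
- grip_face (a point): Middle of the grip's flat ribbed inner face (thermo x -14, y 0, z 41 mm), 28 mm wide: the other finger's place, opposite the trigger. Both places can be pinched from straight above, astride the head. Low down on the trigger side two hinge cheeks stand out to x 26 (y +-15, z 0 to 18).
- clip_mid (a point): Point of the saddle 2 mm outward of the fixed jaw's face (thermo x 2, y 0, z 0): the middle of a gripped 4 mm wall lies here and the rim's top touches here when fully down. Fixed jaw: plate with its face at x 0 (x -6..0, y +-10, z -46..0). The wall goes between x 0 and the moving jaw's pad: with the trigger home, free from x 0 to 12 mm.
- probe_tip (a point): Lower end of the 6 mm probe stem, at thermo x -9, y 0, z -90 mm.
- saucepan: The smaller steel pan: round, 184 mm outside diameter, 115 mm tall, upright 4 mm wall, empty, about 2.4 kg, loose on the hob. Origin at the centre of its underside; its one long black handle points along its +x, reaching 224 mm from the axis, 85 to 112 mm up. The thermometer starts on its -x side.
- saucepan_rim (a point): Centre of the saucepan's mouth, level with the top edge of its rim (the middle of the wall is 90 mm from it).
- stewpot: The larger steel pot: round, 234 mm outside diameter, 145 mm tall, upright 4 mm wall, empty, no lid on, about 3 kg, loose on the hob; inside 139 mm deep. Origin at the centre of its underside; its two loop handles stand on its +y and -y sides, each 90 mm wide, reaching 156 mm from the axis, 112 to 126 mm up. The pots may stand either way round, left and right.
- stewpot_rim (a point): Centre of the stew pot's mouth, level with the top edge of its rim (the middle of the wall is 115 mm from it).
- pepper_mill: Dark wooden pepper mill, 150 mm tall, 52 mm wide, standing; origin under its centre.
- oil_bottle: Green glass oil bottle, 210 mm tall, 62 mm wide, standing; origin under its centre.
- salt_bowl: White bowl, 96 mm wide, 45 mm tall; origin under its centre.
- wood_spoon: Wooden spoon, 260 mm long, lying along its x; origin under its middle.
- pot_lid: The stew pot's steel lid with a black knob, 238 mm wide, 47 mm tall, lying beside the hob; origin under its centre.
- bail_jar: Glass jar with a wire bail clamp, 120 mm tall, 84 mm wide; origin under its centre.
- oil_brush: Silicone brush with a hard handle, 190 mm long, lying along its x; origin under its middle.
There are look-alikes about, which are no part of the job. Leave any red or yellow look-alike of the thermo alone.

How it is judged:
By the outcome, as a careful person would: the job done as asked, in the order asked, and still so for the second after the job is handed in, with the robot touching nothing.
It also fails if it takes over 45 s, if anything falls off the work surface, if the arm or the gripper's body presses on something with over 40 N, if the wrist force passes 120 N, or if a joint passes its speed limit or range.

## Working session

There is one attempt and no reset: what is moved stays moved. The work goes in short steps, Python scripts to look and compute and a tool call to move; the robot and the scene stay as the last step left them, time stands still between calls to the robot, and variables do not carry over. Pictures are saved under pics/ and viewed, about 8 in all and at most 12, crops included, and the job is handed in when it is done.

Besides the shell and the picture viewer there is one more tool, called after ">>>" as a command line: name --argument value ..., lists and objects as JSON in quotes. drive_tool: Moves the arm, as the interface text tells. Its arguments: {"type":"object","properties":{"deltas":{"type":"array"},"force":{"type":"number"}},"required":["deltas"]}

```bash
mkdir -p pics; ls
cat > h.py <<'E'
import numpy as np, cv2, pickle
def load(n): return pickle.load(open(f'pics/{n}.pkl','rb'))
def snap(cam,n):
    from workcell import bot
    d=bot.read_camera(cam); d={k:np.array(v) for k,v in d.items()}
    pickle.dump(d,open(f'pics/{n}.pkl','wb')); cv2.imwrite(f'pics/{n}.png',d['frame']); return d
def proj(d,X,fish=False):
    X=np.atleast_2d(X)@d['R'].T+d['t']; K=d['mtx']
    if fish:
        r=np.hypot(X[:,0],X[:,1]); th=np.arctan2(r,X[:,2]); s=th/np.maximum(r,1e-9)
        return np.c_[K[0,0]*X[:,0]*s+K[0,2],K[1,1]*X[:,1]*s+K[1,2]]
    p=X@K.T; return p[:,:2]/p[:,2:]
def ray(d,uv,fish=False):
    uv=np.atleast_2d(uv).astype(float); K=d['mtx']
    a=np.c_[(uv[:,0]-K[0,2])/K[0,0],(uv[:,1]-K[1,2])/K[1,1]]
    if fish:
        th=np.hypot(a[:,0],a[:,1]); v=np.c_[a*(np.sin(th)/np.maximum(th,1e-9))[:,None],np.cos(th)]
    else: v=np.c_[a,np.ones(len(a))]
    return -d['R'].T@d['t'], v@d['R']
def onz(d,uv,z,fish=False):
    c,v=ray(d,uv,fish); return c+v*((z-c[2])/v[:,2])[:,None]
E
python3 - <<'E'
from h import *
from workcell import bot
print(bot.read_state())
a=snap('top','top0');b=snap('side','side0');w=snap('wrist','wrist0')
for d in(a,b,w): print(d['mtx'].round(1).tolist(), (-d['R'].T@d['t']).round(3), d['R'].round(2).tolist())
E
```

```text
pics
{'time': 0.0, 'q': array([ 1.12710021e+00,  2.64747474e-01,  1.60537994e+00, -1.84781677e-06,
        1.27371463e+00, -3.68893269e-02]), 'joint_vel': array([ 1.34562381e-03, -9.99076823e-04,  3.39830280e-05,  9.23213197e-04,
       -3.09632449e-04,  9.93527730e-05]), 'joint_torque': array([ 1.27406762e-03, -5.15137589e+01, -3.67300165e+01, -6.07495008e-05,
        1.33026016e-02, -1.01891752e-05]), 'tool_pos': array([0.26676136, 0.61924658, 0.22996266]), 'tcp_rot': array([-0.63450442, -3.07630367,  0.0034319 ]), 'wrist_force': array([ 0.70628635,  0.66448053, -0.7971584 ]), 'torque': array([ 0.01633882,  0.02716939, -0.01104183]), 'width': 1.0026345308975257}
[[472.9, 0.0, 274.9], [0.0, 472.9, 210.0], [0.0, 0.0, 1.0]] [0.277 0.028 1.626] [[0.0, -1.0, 0.01], [-1.0, -0.0, -0.09], [0.09, -0.01, -1.0]]
[[492.2, 0.0, 280.4], [0.0, 492.2, 207.9], [0.0, 0.0, 1.0]] [ 0.127 -0.785  1.161] [[0.93, -0.37, -0.01], [-0.29, -0.71, -0.64], [0.23, 0.6, -0.77]]
[[325.2, 0.0, 272.7], [0.0, 325.2, 211.7], [0.0, 0.0, 1.0]] [0.194 0.651 0.373] [[0.4, 0.92, -0.0], [0.87, -0.38, 0.31], [0.28, -0.12, -0.95]]
```

View pics/top0.png

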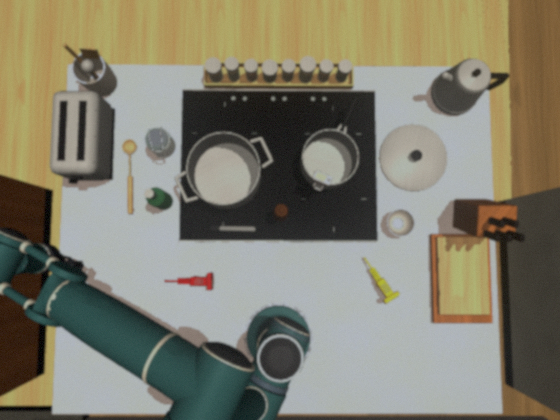

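View pics/side0.png

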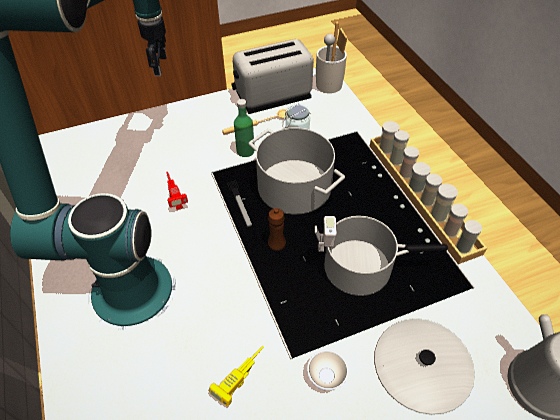

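Run:
```python
from h import *
a=load('top0');b=load('side0')
A=cv2.resize(a['frame'][115:215,170:370],None,fx=4,fy=4,interpolation=cv2.INTER_CUBIC)
B=cv2.resize(b['frame'][195:305,290:420],None,fx=4,fy=4,interpolation=cv2.INTER_CUBIC)
C=np.zeros((600,800,3),np.uint8); C[:400]=A
cv2.imwrite('pics/cropA.png',A);cv2.imwrite('pics/cropB.png',B)
```

```text
(no output)
```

View pics/cropA.png

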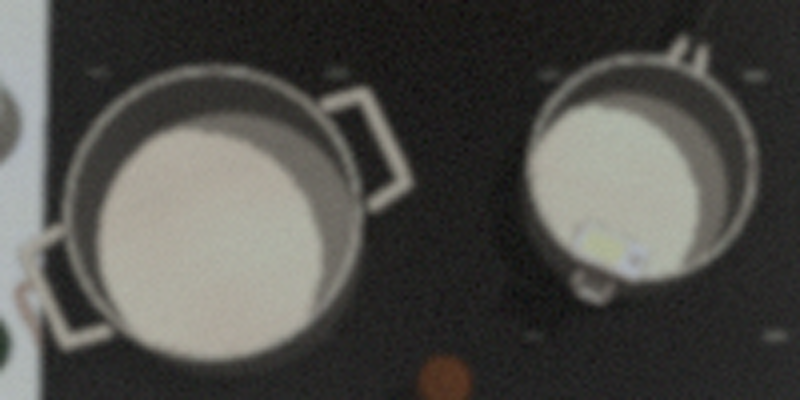

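View pics/cropB.png

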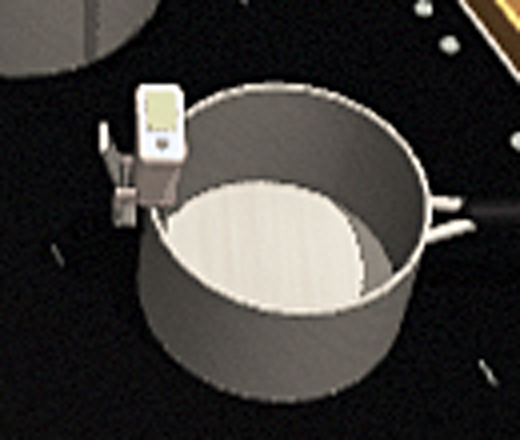

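Top view crop: saucepan circle centre (330.6,157), stew pot (223.8,168.3), white thermo head (322.8,177.5), trigger (318.5,187). Candidates: white thermo, side (328,233); red look-alike, side (175,190); yellow look-alike, side (235,378). The crop shows the white one clipped to the saucepan opposite its handle, so I choose that one.

Run:
```python
from h import *
a=load('top0');b=load('side0')
for zo in (0,.006):
  P=onz(a,[(330.6,157)],.115+zo)[0];S=onz(a,[(223.8,168.3)],.145+zo)[0];print('pan',P.round(4),'stew',S.round(4))
  # diameter check
  for c,z,px in((P,.115,[(301.75,157),(359.5,157)]),(S,.145,[(186.3,168),(261.3,168)])):
    q=onz(a,px,z+zo);print('dia',np.linalg.norm(q[0]-q[1]))
# pan rim in the side picture: fit with rim projected
for zo in (0,.006):
  P=onz(a,[(330.6,157)],.115+zo)[0]
  t=np.linspace(0,2*np.pi,200);c=proj(b,np.c_[P[0]+.092*np.cos(t),P[1]+.092*np.sin(t),np.full(200,.115+zo)])
  print('side crop rim bbox',((c.min(0)-[290,195])*4).round(0),((c.max(0)-[290,195])*4).round(0))
# head: white/yellowish triangulation
H1=(611/4+170,250/4+115);H2=(160/4+290,122/4+195)
(c1,v1),(c2,v2)=ray(a,H1),ray(b,H2);v1,v2=v1[0],v2[0]
s=np.linalg.lstsq(np.c_[v1,-v2],c2-c1,rcond=None)[0]
print('head',(c1+s[0]*v1).round(4),(c2+s[1]*v2).round(4))
h=onz(a,[(688/4+170,55/4+115)],.115)[0]-P;print('handle az deg',np.degrees(np.arctan2(h[1],h[0])))
X=(c1+s[0]*v1+c2+s[1]*v2)/2-P;print('thermo from pan',X.round(4),np.degrees(np.arctan2(-X[1],-X[0])))
g=onz(a,[(390/4+170,150/4+115),(45/4+170,295/4+115)],.12);g=g[0]-g[1];print('stew handle az',np.degrees(np.arctan2(g[1],g[0])))
```

```text
pan [ 0.5934 -0.1674  0.115 ] stew [0.5493 0.1755 0.145 ]
dia 0.18775948849915425
dia 0.23737606906837758
pan [ 0.5922 -0.1667  0.121 ] stew [0.5482 0.1749 0.151 ]
dia 0.1870137153652664
dia 0.23641411669209889
side crop rim bbox [146.  87.] [432. 319.]
side crop rim bbox [145.  82.] [431. 313.]
head [ 0.5131 -0.1327  0.1931] [ 0.5119 -0.1323  0.1928]
handle az deg -22.245353218531363
thermo from pan [-0.0796  0.0342  0.072 ] -23.231357464379247
stew handle az -66.62825827163032
```

>>> drive_tool --deltas '[{"hand": 1, "offset": [2, -5, 3], "angular": [0, 0, -8]}, {"hand": 1, "offset": [4, -10, 6], "angular": [0, 0, -16]}, {"hand": 1, "offset": [6, -15, 8], "angular": [0, 0, -24]}, {"hand": 1, "offset": [8, -20, 10], "angular": [0, 0, -32]}, {"hand": 1, "offset": [10, -25.5, 12], "angular": [0, 0, -40]}, {"hand": 1, "offset": [12, -31, 12], "angular": [0, 0, -46]}, {"hand": 1, "offset": [14, -36, 12], "angular": [0, 0, -50]}, {"hand": 1, "offset": [15, -41, 12], "angular": [0, 0, -54]}]'

```text
time: 1.15
tool_pos: [0.4175, 0.2081, 0.3511]
tcp_rot: [1.965, 2.451, -0.0]
wrist_force: [0.2, -0.3, -0.8]
width: 1.0
```

>>> drive_tool --deltas '[{"hand": 1, "offset": [1.5, -5.5, 0], "angular": [0, 0, -6]}, {"hand": 1, "offset": [3, -11, 0], "angular": [0, 0, -12]}, {"hand": 1, "offset": [4.5, -16.5, 0], "angular": [0, 0, -18]}, {"hand": 1, "offset": [6, -22, -1], "angular": [0, 0, -24]}, {"hand": 1, "offset": [7, -27.5, -2], "angular": [0, 0, -30]}, {"hand": 1, "offset": [8.3, -33.9, -4], "angular": [0, 0, -35.4]}, {"hand": 1, "offset": [8.3, -33.9, -5], "angular": [0, 0, -35.4]}, {"hand": 1, "offset": [8.3, -33.9, -5], "angular": [0, 0, -35.4]}]'

```text
time: 2.15
tool_pos: [0.499, -0.129, 0.2996]
tcp_rot: [-2.613, -1.738, 0.003]
wrist_force: [-0.4, -0.2, 0.8]
width: 0.998
```

Run:
```python
from h import *
from workcell import bot
s=bot.read_state();print(s)
w=snap('wrist','w1')
# overlay predicted model corners
az=np.radians(157.3);P=np.array([.5928,-.167,0]);u=np.array([np.cos(az),np.sin(az),0]);v=np.array([-u[1],u[0],0])
O=P+.088*u+[0,0,.118]
T=lambda p:O+p[0]*u+p[1]*v+np.array([0,0,p[2]])
pts=[T(np.array(p)/1000) for p in [(-15,-29,76),(15,-29,76),(15,29,76),(-15,29,76),(37,10,56),(37,-10,56)]]
px=proj(w,pts,True);print(px.round(0).tolist())
im=w['frame'].copy()
for p in px: cv2.circle(im,tuple(int(i) for i in p.round()),2,(0,0,255),1)
t=np.linspace(0,2*np.pi,60)
for p in proj(w,np.c_[P[0]+.09*np.cos(t),P[1]+.09*np.sin(t),np.full(60,.118)],True): cv2.circle(im,tuple(int(i) for i in p.round()),1,(0,255,0),-1)
cv2.imwrite('pics/w1o.png',cv2.resize(im,None,fx=1.4,fy=1.4))
```

```text
{'time': 2.15, 'q': array([-3.01623931e-01, -7.47970834e-02,  1.84786065e+00,  6.14131461e-04,
        1.37221974e+00,  9.55294275e-02]), 'joint_vel': array([ 0.03541152, -0.02485615, -0.0203587 ,  0.00262021,  0.01169149,
        0.00406524]), 'joint_torque': array([-1.04089212e+00, -3.27432203e+01, -3.75749624e+01, -1.25442473e-01,
       -1.30120204e-01, -3.24169546e-02]), 'tool_pos': array([ 0.49904968, -0.12896609,  0.29955501]), 'tcp_rot': array([-2.61342349, -1.73759678,  0.00291916]), 'wrist_force': array([-0.44785311, -0.23021106,  0.80083378]), 'torque': array([-0.01918916,  0.01737849, -0.02509752]), 'width': 0.9982201572577754}
[[309.0, 174.0], [271.0, 173.0], [271.0, 242.0], [307.0, 242.0], [246.0, 213.0], [245.0, 191.0]]
```

View pics/w1o.png

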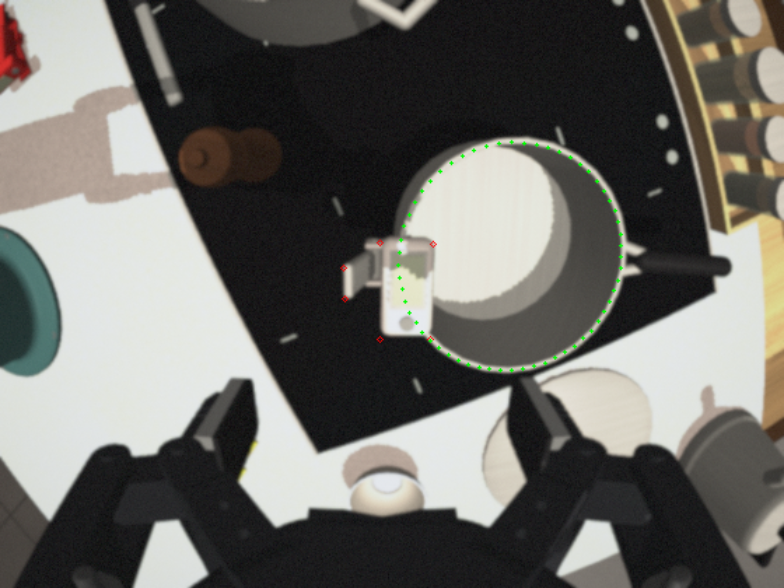

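Wrist overlay (1.4×): the predicted head corners and trigger edge (red) fall on the thermo, at head x 381–433, y 238–335. The rim dots lie on the pan's rim, so yaw and position are good to about 2 mm. I'll descend and close part way.

>>> drive_tool --deltas '[{"hand": 1, "offset": [0.2, 0.2, -4], "angular": [0, 0, 0]}, {"hand": 1, "offset": [0.2, 0.2, -8], "angular": [0, 0, 0]}, {"hand": 1, "offset": [0.2, 0.2, -11], "angular": [0, 0, 0]}, {"hand": 1, "offset": [0.2, 0.2, -14], "angular": [0, 0, 0]}, {"hand": 0.9, "offset": [0.2, 0.2, -16.1], "angular": [0, 0, 0]}, {"hand": 0.75, "offset": [0.2, 0.2, -16.1], "angular": [0, 0, 0]}, {"hand": 0.7, "offset": [0.2, 0.2, -16.1], "angular": [0, 0, 0]}, {"hand": 0.7, "offset": [0.2, 0.2, -16.1], "angular": [0, 0, 0]}]' --force 40

```text
time: 3.2
tool_pos: [0.5033, -0.127, 0.1421]
tcp_rot: [2.613, 1.74, 0.003]
wrist_force: [-0.4, 0.4, -1.3]
width: 0.697
```

Run:
```python
from h import *
w=snap('wrist','w2');b=snap('side','s2')
C=np.zeros((440,800,3),np.uint8)
C[:420,:400]=cv2.resize(w['frame'][100:310,180:380],(400,420),interpolation=cv2.INTER_CUBIC)
C[:440,400:]=cv2.resize(b['frame'][180:290,280:380],(400,440),interpolation=cv2.INTER_CUBIC)
cv2.imwrite('pics/c2.png',C)
```

```text
(no output)
```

View pics/c2.png

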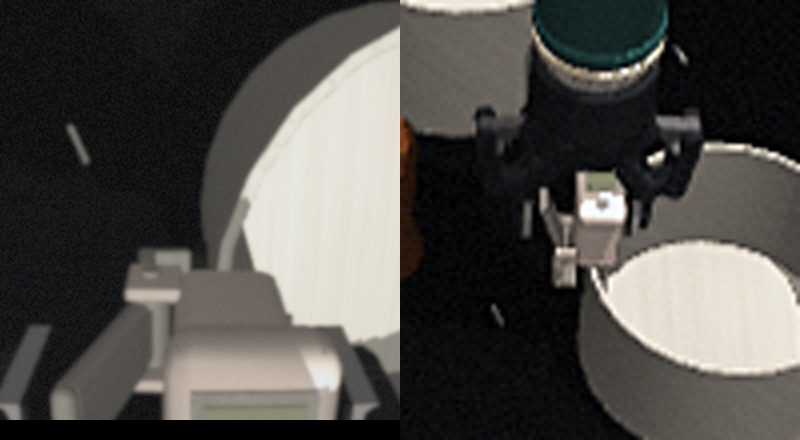

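>>> drive_tool --deltas '[{"hand": 0.65, "offset": [0.05, -0.02, 0], "angular": [0, 0, 0]}, {"hand": 0.62, "offset": [0.09, -0.04, 0], "angular": [0, 0, 0]}, {"hand": 0.62, "offset": [0.09, -0.04, 0], "angular": [0, 0, 0]}]'

```text
time: 3.68
tool_pos: [0.503, -0.1275, 0.1411]
tcp_rot: [-2.615, -1.74, -0.0]
wrist_force: [-2.6, 1.6, 5.8]
width: 0.624
```

Run:
```python
from h import *
from workcell import bot
s=bot.read_state();print(s['tool_pos'],s['wrist_force'],s['torque'],s['width'])
w=snap('wrist','w3')
cv2.imwrite('pics/c3.png',cv2.resize(w['frame'][200:310,170:370],None,fx=4,fy=4,interpolation=cv2.INTER_CUBIC))
```

```text
[ 0.5030005  -0.12751807  0.1410811 ] [-2.60188645  1.62071845  5.82990098] [ 0.18940874  0.44888791 -0.0070989 ] 0.6240790782260373
```

View pics/c3.png

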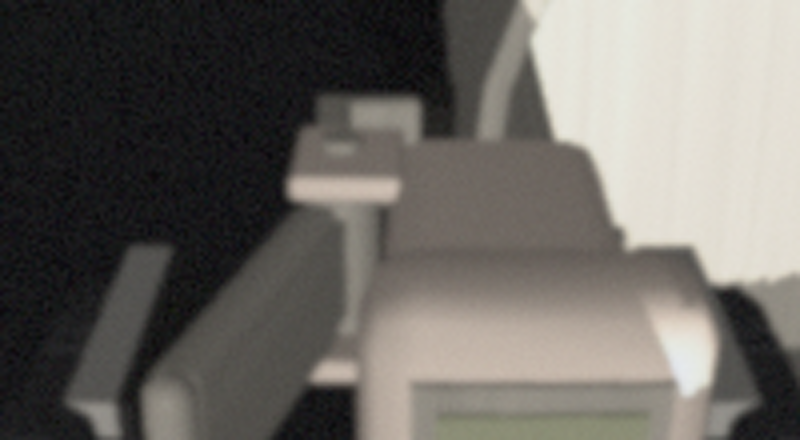

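>>> drive_tool --deltas '[{"hand": 0.62, "offset": [0, 0, 0], "angular": [0, 0, 0]}, {"hand": 0.62, "offset": [0, 0, 0], "angular": [0, 0, 0]}]'

```text
time: 3.98
tool_pos: [0.503, -0.1275, 0.1411]
tcp_rot: [-2.615, -1.74, -0.0]
wrist_force: [-2.2, 1.7, 5.6]
width: 0.615
```

>>> drive_tool --deltas '[{"hand": 0.62, "offset": [-0.09, 0.04, 0], "angular": [0, 0, 0]}, {"hand": 0.62, "offset": [-0.09, 0.04, 0], "angular": [0, 0, 0]}]'

```text
time: 4.22
tool_pos: [0.5027, -0.1273, 0.141]
tcp_rot: [2.614, 1.74, 0.002]
wrist_force: [0.3, -0.2, 5.9]
width: 0.622
```

Run:
```python
from h import *
from workcell import bot
for i in range(2):
  s=bot.read_state();print(s['tool_pos'],s['wrist_force'],s['torque'],s['width'])
  w=snap('wrist','w4');b=snap('side','s4')
C=np.zeros((600,800,3),np.uint8)
C[:,:400]=cv2.resize(w['frame'][240:420,170:370][:150],(400,300),interpolation=cv2.INTER_CUBIC).repeat(1,0) if 0 else 0
C[:480,:400]=cv2.resize(b['frame'][200:260,305:355],(400,480),interpolation=cv2.INTER_CUBIC)
C[:300,400:]=cv2.resize(w['frame'][240:420,160:400],(400,300),interpolation=cv2.INTER_CUBIC)
C[300:600,400:]=cv2.resize(w['frame'][240:315,190:290],(400,300),interpolation=cv2.INTER_CUBIC)
C=np.clip(C.astype(float)*1.6,0,255).astype(np.uint8)
cv2.imwrite('pics/c4.png',C)
```

```text
[ 0.50270519 -0.12734927  0.14102569] [ 0.25724869 -0.18025132  5.93119825] [0.03965635 0.11223666 0.02603055] 0.6218541636651908
[ 0.50273096 -0.12735355  0.14103933] [-0.84018464  0.51590347  6.23076914] [ 0.02581656  0.06368195 -0.01852508] 0.6241918570995385
```

View pics/c4.png

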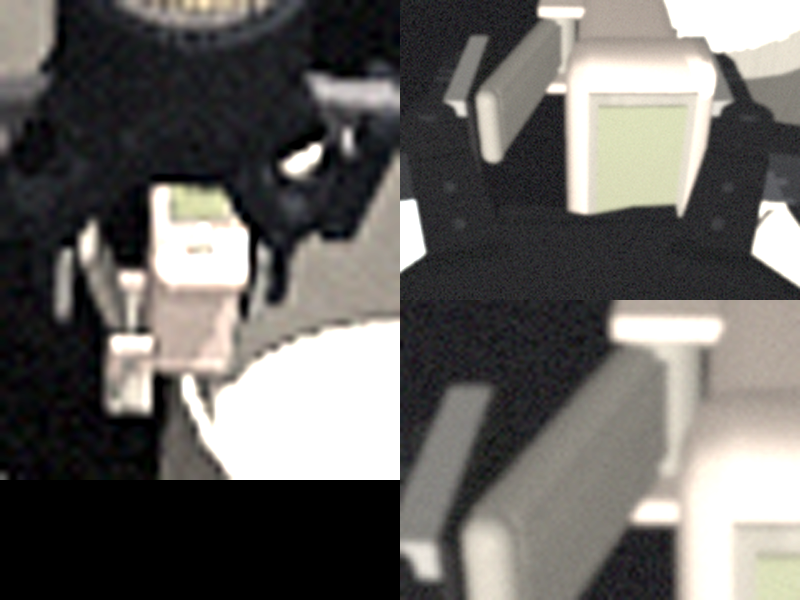

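Run:
```python
from h import *
b=load('s4')
az=np.radians(157.3);P=np.array([.5928,-.167,0]);u=np.array([np.cos(az),np.sin(az),0]);v=np.array([-u[1],u[0],0])
for rim in(.115,.118,.121):
  O=P+.088*u+[0,0,rim]
  for n,p in {'trigtop+':(37,10,56),'trigtop-':(37,-10,56),'cheek+':(26,15,18),'cheek0':(26,15,0),'outtip+ z20':(38,11,20),'outtip+ z60':(38,11,60),'intip z20':(-16,11,20),'intip z60':(-16,11,60),'grip':(-14,15,0),'head':(-15,29,76)}.items():
    print(rim,n,((proj(b,O+p[0]/1e3*u+p[1]/1e3*v+np.array([0,0,p[2]/1e3]))[0]-[305,200])*8).round(0),end=' ')
  print()
```

```text
0.115 trigtop+ [ 78. 273.] 0.115 trigtop- [ 77. 222.] 0.115 cheek+ [108. 357.] 0.115 cheek0 [105. 389.] 0.115 outtip+ z20 [ 70. 343.] 0.115 outtip+ z60 [ 76. 268.] 0.115 intip z20 [239. 344.] 0.115 intip z60 [249. 269.] 0.115 grip [229. 391.] 0.115 head [253. 285.] 
0.118 trigtop+ [ 79. 267.] 0.118 trigtop- [ 77. 216.] 0.118 cheek+ [108. 352.] 0.118 cheek0 [105. 384.] 0.118 outtip+ z20 [ 70. 337.] 0.118 outtip+ z60 [ 76. 262.] 0.118 intip z20 [240. 339.] 0.118 intip z60 [250. 264.] 0.118 grip [229. 385.] 0.118 head [254. 279.] 
0.121 trigtop+ [ 79. 261.] 0.121 trigtop- [ 77. 211.] 0.121 cheek+ [109. 346.] 0.121 cheek0 [106. 379.] 0.121 outtip+ z20 [ 71. 332.] 0.121 outtip+ z60 [ 77. 256.] 0.121 intip z20 [241. 333.] 0.121 intip z60 [251. 258.] 0.121 grip [230. 380.] 0.121 head [255. 273.]
```

>>> drive_tool --deltas '[{"hand": 0.7, "offset": [0, 0, 0], "angular": [0, 0, 0]}, {"hand": 0.7, "offset": [0, 0, -0.3], "angular": [0, 0, 0]}, {"hand": 0.7, "offset": [0, 0, -0.6], "angular": [0, 0, 0]}, {"hand": 0.7, "offset": [0, 0, -0.6], "angular": [0, 0, 0]}, {"hand": 0.7, "offset": [0, 0, -0.6], "angular": [0, 0, 0]}]'

```text
time: 5.05
tool_pos: [0.503, -0.1272, 0.1346]
tcp_rot: [2.614, 1.74, 0.002]
wrist_force: [4.2, -0.3, 2.0]
width: 0.699
```

>>> drive_tool --deltas '[{"hand": 0.66, "offset": [0, 0, 0], "angular": [0, 0, 0]}, {"hand": 0.62, "offset": [0.05, -0.02, 0], "angular": [0, 0, 0]}, {"hand": 0.62, "offset": [0.05, -0.02, 0], "angular": [0, 0, 0]}]'

```text
time: 5.42
tool_pos: [0.5022, -0.1272, 0.1349]
tcp_rot: [-2.615, -1.74, 0.001]
wrist_force: [-0.9, -0.3, 7.5]
width: 0.621
```

>>> drive_tool --deltas '[{"hand": 0.6, "offset": [0.08, -0.03, 0.03], "angular": [0, 0, 0]}, {"hand": 0.58, "offset": [0.16, -0.06, 0.05], "angular": [0, 0, 0]}, {"hand": 0.58, "offset": [0.16, -0.06, 0.05], "angular": [0, 0, 0]}]'

```text
time: 5.8
tool_pos: [0.5016, -0.127, 0.1349]
tcp_rot: [-2.611, -1.738, 0.006]
wrist_force: [-4.5, 2.3, 10.1]
width: 0.583
```

>>> drive_tool --deltas '[{"hand": 0.57, "offset": [-0.15, 0.06, 0.02], "angular": [0, 0, 0]}, {"hand": 0.56, "offset": [-0.15, 0.06, 0.04], "angular": [0, 0, 0]}, {"hand": 0.56, "offset": [-0.15, 0.06, 0.04], "angular": [0, 0, 0]}]'

```text
time: 6.18
tool_pos: [0.5019, -0.1271, 0.1353]
tcp_rot: [-2.614, -1.74, 0.002]
wrist_force: [-1.6, 0.7, 5.0]
width: 0.564
```

Run:
```python
from h import *
from workcell import bot
w=snap('wrist','w5');b=snap('side','s5')
s=bot.read_state();print(s['tool_pos'],s['wrist_force'],s['torque'],s['width'])
C=np.zeros((480,800,3),np.uint8)
C[:,:400]=cv2.resize(b['frame'][200:260,305:355],(400,480),interpolation=cv2.INTER_CUBIC)
C[:300,400:]=cv2.resize(w['frame'][240:315,190:290],(400,300),interpolation=cv2.INTER_CUBIC)
C=np.clip(C.astype(float)*1.6,0,255).astype(np.uint8)
cv2.imwrite('pics/c5.png',C)
```

```text
[ 0.50196528 -0.1270463   0.1353304 ] [-0.71310523  0.24242738  6.38888921] [ 0.00259884  0.04938394 -0.00989164] 0.559588530478629
```

View pics/c5.png

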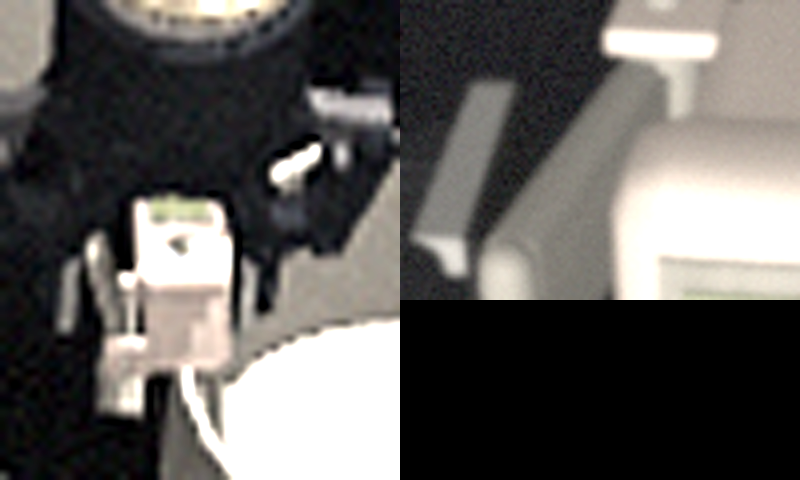

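>>> drive_tool --deltas '[{"hand": 0.54, "offset": [0.12, -0.05, 0.03], "angular": [0, 0, 0]}, {"hand": 0.52, "offset": [0.2, -0.08, 0.05], "angular": [0, 0, 0]}, {"hand": 0.52, "offset": [0.2, -0.08, 0.05], "angular": [0, 0, 0]}]'

```text
time: 6.65
tool_pos: [0.504, -0.1279, 0.1355]
tcp_rot: [-2.614, -1.74, 0.002]
wrist_force: [-0.2, 0.0, 5.2]
width: 0.527
```

>>> drive_tool --deltas '[{"hand": 0.5, "offset": [0.08, -0.03, 0.02], "angular": [0, 0, 0]}, {"hand": 0.48, "offset": [0.16, -0.06, 0.04], "angular": [0, 0, 0]}, {"hand": 0.46, "offset": [0.25, -0.1, 0.06], "angular": [0, 0, 0]}, {"hand": 0.46, "offset": [0.33, -0.13, 0.06], "angular": [0, 0, 0]}]'

```text
time: 7.15
tool_pos: [0.5067, -0.1289, 0.136]
tcp_rot: [-2.613, -1.739, 0.003]
wrist_force: [-3.9, 0.6, 7.4]
width: 0.466
```

Now close fully, with the force as the limit.

>>> drive_tool --deltas '[{"hand": 0.42, "offset": [0, 0, 0], "angular": [0, 0, 0]}, {"hand": 0.38, "offset": [0, 0, 0], "angular": [0, 0, 0]}, {"hand": 0.35, "offset": [0, 0, 0], "angular": [0, 0, 0]}, {"hand": 0.35, "offset": [0, 0, 0], "angular": [0, 0, 0]}]' --force 50

```text
time: 7.65
tool_pos: [0.5068, -0.129, 0.1363]
tcp_rot: [-2.613, -1.739, 0.003]
wrist_force: [-3.4, 1.0, 8.0]
width: 0.446
```

Run:
```python
from h import *
from workcell import bot
w=snap('wrist','w6');b=snap('side','s6')
s=bot.read_state();print(s['tool_pos'],s['tcp_rot'],s['wrist_force'],s['torque'],s['width'])
C=np.zeros((480,800,3),np.uint8)
C[:,:400]=cv2.resize(b['frame'][200:260,305:355],(400,480),interpolation=cv2.INTER_CUBIC)
C[:400,400:]=cv2.resize(w['frame'][130:330,170:370],(400,400),interpolation=cv2.INTER_CUBIC)
C=np.clip(C.astype(float)*1.6,0,255).astype(np.uint8)
cv2.imwrite('pics/c6.png',C)
```

```text
[ 0.5068216  -0.12900096  0.13630815] [-2.61341683 -1.7393932   0.00279648] [-3.4193592   1.23214371  8.6695357 ] [ 0.22763461  0.66629229 -0.0227598 ] 0.4445380899587621
```

View pics/c6.png

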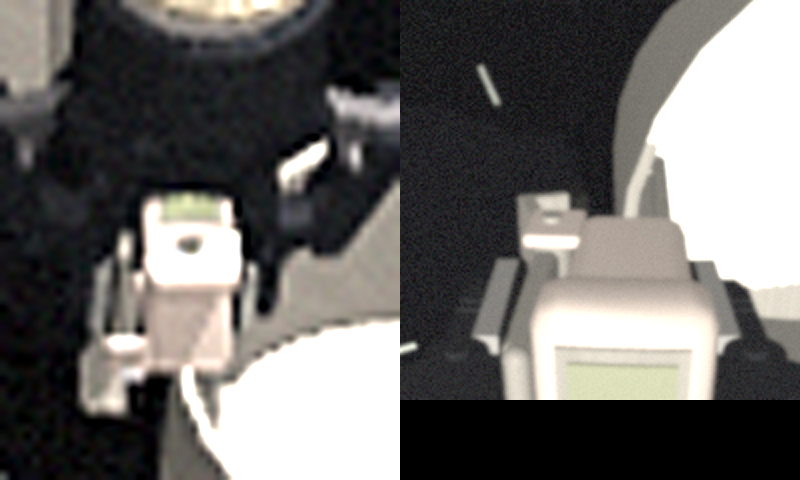

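>>> drive_tool --deltas '[{"hand": 0.35, "offset": [0, 0, 0.3], "angular": [0, 0, 0]}, {"hand": 0.35, "offset": [0, 0, 0.6], "angular": [0, 0, 0]}, {"hand": 0.35, "offset": [0, 0, 0.6], "angular": [0, 0, 0]}]'

```text
time: 8.12
tool_pos: [0.5076, -0.1292, 0.1417]
tcp_rot: [-2.615, -1.74, 0.001]
wrist_force: [-0.4, 0.1, -1.7]
width: 0.449
```

>>> drive_tool --deltas '[{"hand": 0.35, "offset": [0, 0, 2], "angular": [0, 0, 0]}, {"hand": 0.35, "offset": [0, 0, 5], "angular": [0, 0, 0]}, {"hand": 0.35, "offset": [0, 0, 8.5], "angular": [0, 0, 0]}, {"hand": 0.35, "offset": [0, 0, 12], "angular": [0, 0, 0]}, {"hand": 0.35, "offset": [0, 0, 15], "angular": [0, 0, 0]}, {"hand": 0.35, "offset": [0, 0, 17], "angular": [0, 0, 0]}, {"hand": 0.35, "offset": [0, 0, 17], "angular": [0, 0, 0]}]'

```text
time: 9.0
tool_pos: [0.5088, -0.1296, 0.3137]
tcp_rot: [2.613, 1.739, 0.003]
wrist_force: [0.6, -0.0, -3.0]
width: 0.446
```

>>> drive_tool --deltas '[{"hand": 0.35, "offset": [-0.5, 2, 0], "angular": [0, 0, 3]}, {"hand": 0.35, "offset": [-1.3, 5.5, 0], "angular": [0, 0, 9]}, {"hand": 0.35, "offset": [-2.4, 9.5, 0], "angular": [0, 0, 16]}, {"hand": 0.35, "offset": [-3.5, 14, 0], "angular": [0, 0, 23]}, {"hand": 0.35, "offset": [-4.6, 18.5, 0], "angular": [0, 0, 30]}, {"hand": 0.35, "offset": [-5.7, 22.5, 0], "angular": [0, 0, 37]}, {"hand": 0.35, "offset": [-6.7, 26.5, 0], "angular": [0, 0, 42.7]}, {"hand": 0.35, "offset": [-6.7, 26.5, 0], "angular": [0, 0, 42.7]}]'

```text
time: 10.0
tool_pos: [0.4386, 0.1383, 0.3103]
tcp_rot: [-1.792, -2.576, 0.003]
wrist_force: [-0.4, 0.4, -2.4]
width: 0.446
```

>>> drive_tool --deltas '[{"hand": 0.35, "offset": [0, 0, 0], "angular": [0, 0, 0]}, {"hand": 0.35, "offset": [0, 0, 0], "angular": [0, 0, 0]}]'

```text
time: 10.25
tool_pos: [0.4407, 0.1349, 0.3116]
tcp_rot: [-1.803, -2.572, 0.002]
wrist_force: [-0.1, 0.8, -2.5]
width: 0.443
```

Run:
```python
from h import *
from workcell import bot
s=bot.read_state();print(s['tool_pos'],s['tcp_rot'],s['wrist_force'],s['width'],s['q'])
w=snap('wrist','w7');b=snap('side','s7');a=snap('top','t7')
im=w['frame'].copy()
t=np.linspace(0,2*np.pi,90)
for p in proj(w,np.c_[.5488+.115*np.cos(t),.1752+.115*np.sin(t),np.full(90,.148)],True): 
  if abs(p).max()<600: cv2.circle(im,tuple(int(i) for i in p.round()),1,(0,255,0),-1)
C=np.zeros((600,800,3),np.uint8)
C[:420,:560]=im
C[:320,560:]=cv2.resize(b['frame'][100:220,230:320],(240,320),interpolation=cv2.INTER_CUBIC)
cv2.imwrite('pics/c7.png',C)
```

```text
[0.4407246  0.13494194 0.31159328] [-1.80299044e+00 -2.57197192e+00  1.71342625e-03] [-0.13609092  0.76965988 -2.50635067] 0.44257426195045124 [ 2.43267507e-01 -1.91549859e-01  1.92871131e+00 -2.65055721e-04
  1.40564997e+00 -1.04671628e-01]
```

View pics/c7.png

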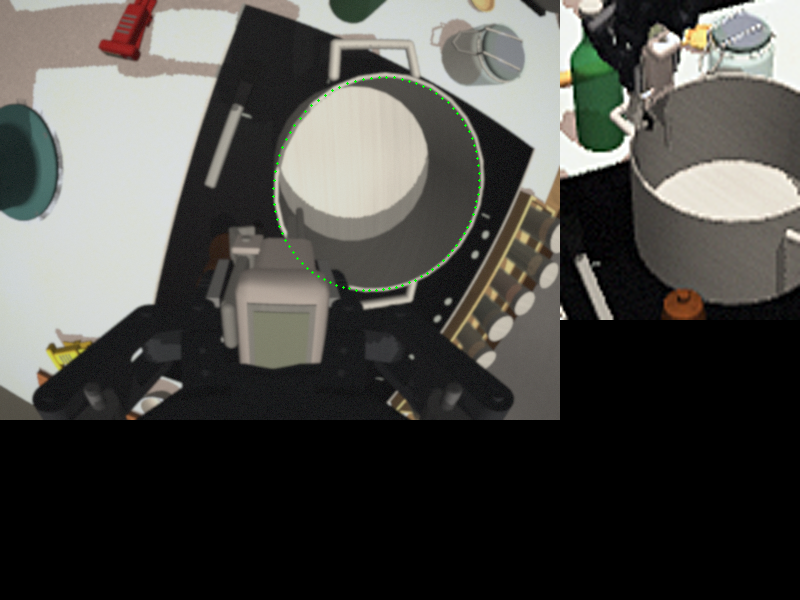

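>>> drive_tool --deltas '[{"hand": 0.35, "offset": [0.1, 0.12, -2.5], "angular": [0, 0, 0]}, {"hand": 0.35, "offset": [0.1, 0.12, -5.5], "angular": [0, 0, 0]}, {"hand": 0.35, "offset": [0.1, 0.12, -8], "angular": [0, 0, 0]}, {"hand": 0.35, "offset": [0.1, 0.12, -9], "angular": [0, 0, 0]}, {"hand": 0.35, "offset": [0.1, 0.12, -9], "angular": [0, 0, 0]}, {"hand": 0.35, "offset": [0.1, 0.12, -9], "angular": [0, 0, 0]}]'

```text
time: 11.15
tool_pos: [0.4429, 0.1369, 0.2236]
tcp_rot: [1.802, 2.572, 0.003]
wrist_force: [0.7, 0.7, -1.6]
width: 0.446
```

Run:
```python
from h import *
from workcell import bot
s=bot.read_state();print(s['tool_pos'],s['tcp_rot'],s['wrist_force'],s['torque'],s['width'])
w=snap('wrist','w8');b=snap('side','s8')
# where jaw parts should be in the side and wrist pictures; thermo frame from tool
tp=s['tool_pos'];az=np.radians(199.94);u=np.array([np.cos(az),np.sin(az),0]);v=np.array([-u[1],u[0],0])
O=np.array([tp[0],tp[1],tp[2]-.018])-.005*u
for n,p in {'saddle':(0,15,0),'jawtip':(0,10,-46),'probe':(-9,0,-90),'head':(15,29,76)}.items():
  X=O+p[0]/1e3*u+p[1]/1e3*v+np.array([0,0,p[2]/1e3]);print(n,X.round(4),proj(b,X).round(1),proj(w,X,True).round(1))
r=(O-[.5488,.1752,0])[:2];print('r',np.hypot(*r),np.degrees(np.arctan2(r[1],r[0])))
```

```text
[0.44292847 0.13689166 0.22363278] [1.80180729 2.57181123 0.00268103] [ 0.67922195  0.72577888 -1.62748305] [-0.040796    0.01985885  0.05735769] 0.4464132637877897
saddle [0.4527 0.1245 0.2056] [[270.6 160.5]] [[281.  282.4]]
jawtip [0.451  0.1292 0.1596] [[269.8 171.2]] [[279.4 242.4]]
probe [0.4561 0.1417 0.1156] [[270.2 178.4]] [[289.5 209.4]]
head [0.4434 0.1062 0.2816] [[269.1 145.2]] [[247.3 404.2]]
r 0.10758912160361148 -160.11018191232972
```

>>> drive_tool --deltas '[{"hand": 0.35, "offset": [-0.1, -0.04, -0.5], "angular": [0, 0, 0]}, {"hand": 0.35, "offset": [-0.1, -0.04, -1], "angular": [0, 0, 0]}, {"hand": 0.35, "offset": [-0.1, -0.04, -1.5], "angular": [0, 0, 0]}, {"hand": 0.35, "offset": [-0.1, -0.04, -2], "angular": [0, 0, 0]}, {"hand": 0.35, "offset": [-0.1, -0.04, -2], "angular": [0, 0, 0]}]'

```text
time: 11.88
tool_pos: [0.4405, 0.1363, 0.2015]
tcp_rot: [-1.802, -2.573, 0.002]
wrist_force: [-0.1, -0.9, -3.1]
width: 0.445
```

>>> drive_tool --deltas '[{"hand": 0.35, "offset": [0, 0, -0.8], "angular": [0, 0, 0]}, {"hand": 0.35, "offset": [0, 0, -1.6], "angular": [0, 0, 0]}, {"hand": 0.35, "offset": [0, 0, -2.4], "angular": [0, 0, 0]}, {"hand": 0.35, "offset": [0, 0, -2.8], "angular": [0, 0, 0]}, {"hand": 0.35, "offset": [0, 0, -2.8], "angular": [0, 0, 0]}]'

```text
time: 12.5
tool_pos: [0.4406, 0.1363, 0.1738]
tcp_rot: [-1.802, -2.573, 0.001]
wrist_force: [-0.8, -0.2, -2.2]
width: 0.445
```

>>> drive_tool --deltas '[{"hand": 0.35, "offset": [0, 0, -0.15], "angular": [0, 0, 0]}, {"hand": 0.35, "offset": [0, 0, -0.3], "angular": [0, 0, 0]}, {"hand": 0.35, "offset": [0, 0, -0.3], "angular": [0, 0, 0]}]'

```text
time: 12.88
tool_pos: [0.441, 0.1364, 0.1713]
tcp_rot: [1.802, 2.573, 0.0]
wrist_force: [0.1, -0.3, -2.3]
width: 0.448
```

>>> drive_tool --deltas '[{"hand": 0.35, "offset": [0, 0, -0.15], "angular": [0, 0, 0]}, {"hand": 0.35, "offset": [0, 0, -0.3], "angular": [0, 0, 0]}, {"hand": 0.35, "offset": [0, 0, -0.3], "angular": [0, 0, 0]}]'

```text
time: 13.25
tool_pos: [0.4408, 0.1364, 0.1681]
tcp_rot: [-1.802, -2.573, 0.0]
wrist_force: [-0.4, 0.3, -2.2]
width: 0.441
```

>>> drive_tool --deltas '[{"hand": 0.35, "offset": [0, 0, -0.1], "angular": [0, 0, 0]}, {"hand": 0.35, "offset": [0, 0, -0.1], "angular": [0, 0, 0]}]'

```text
time: 13.5
tool_pos: [0.4409, 0.1364, 0.1672]
tcp_rot: [-1.802, -2.573, 0.0]
wrist_force: [-0.1, -0.5, -1.9]
width: 0.448
```

>>> drive_tool --deltas '[{"hand": 0.35, "offset": [-0.1, -0.04, 0], "angular": [0, 0, 0]}, {"hand": 0.35, "offset": [-0.19, -0.07, 0], "angular": [0, 0, 0]}, {"hand": 0.35, "offset": [-0.19, -0.07, 0], "angular": [0, 0, 0]}]'

```text
time: 13.88
tool_pos: [0.439, 0.1357, 0.1673]
tcp_rot: [1.802, 2.573, 0.0]
wrist_force: [-0.3, -1.0, -1.9]
width: 0.445
```

>>> drive_tool --deltas '[{"hand": 0.35, "offset": [0, 0, -0.1], "angular": [0, 0, 0]}, {"hand": 0.35, "offset": [0, 0, -0.1], "angular": [0, 0, 0]}]'

```text
time: 14.12
tool_pos: [0.4392, 0.1357, 0.1665]
tcp_rot: [1.802, 2.573, 0.0]
wrist_force: [-0.3, -1.0, 0.1]
width: 0.449
```

>>> drive_tool --deltas '[{"hand": 0.35, "offset": [-0.09, -0.03, 0.05], "angular": [0, 0, 0]}, {"hand": 0.35, "offset": [-0.09, -0.03, 0.05], "angular": [0, 0, 0]}]'

```text
time: 14.38
tool_pos: [0.4383, 0.1354, 0.1667]
tcp_rot: [1.802, 2.573, 0.0]
wrist_force: [0.9, -0.7, -2.8]
width: 0.447
```

>>> drive_tool --deltas '[{"hand": 0.35, "offset": [-0.07, -0.03, 0], "angular": [0, 0, 0]}, {"hand": 0.35, "offset": [-0.07, -0.03, 0], "angular": [0, 0, 0]}]'

```text
time: 14.62
tool_pos: [0.438, 0.1353, 0.1668]
tcp_rot: [1.802, 2.573, 0.002]
wrist_force: [3.4, 1.2, -4.5]
width: 0.444
```

>>> drive_tool --deltas '[{"hand": 0.35, "offset": [0.05, 0.02, -0.1], "angular": [0, 0, 0]}, {"hand": 0.35, "offset": [0.05, 0.02, -0.2], "angular": [0, 0, 0]}, {"hand": 0.35, "offset": [0.05, 0.02, -0.2], "angular": [0, 0, 0]}]'

```text
time: 15.0
tool_pos: [0.4383, 0.1354, 0.1664]
tcp_rot: [1.802, 2.573, 0.001]
wrist_force: [-3.4, 0.3, 7.5]
width: 0.446
```

>>> drive_tool --deltas '[{"hand": 0.46, "offset": [-0.06, -0.02, 0], "angular": [0, 0, 0]}, {"hand": 0.48, "offset": [-0.14, -0.05, -0.03], "angular": [0, 0, 0]}, {"hand": 0.5, "offset": [-0.22, -0.08, -0.06], "angular": [0, 0, 0]}, {"hand": 0.52, "offset": [-0.3, -0.11, -0.09], "angular": [0, 0, 0]}, {"hand": 0.52, "offset": [-0.3, -0.11, -0.09], "angular": [0, 0, 0]}]'

```text
time: 15.62
tool_pos: [0.4356, 0.1344, 0.1643]
tcp_rot: [1.802, 2.572, 0.002]
wrist_force: [2.7, 0.2, 4.3]
width: 0.52
```

>>> drive_tool --deltas '[{"hand": 0.54, "offset": [-0.06, -0.02, -0.03], "angular": [0, 0, 0]}, {"hand": 0.56, "offset": [-0.13, -0.05, -0.06], "angular": [0, 0, 0]}, {"hand": 0.58, "offset": [-0.2, -0.08, -0.09], "angular": [0, 0, 0]}, {"hand": 0.6, "offset": [-0.28, -0.11, -0.12], "angular": [0, 0, 0]}, {"hand": 0.6, "offset": [-0.28, -0.11, -0.12], "angular": [0, 0, 0]}]'

```text
time: 16.25
tool_pos: [0.432, 0.133, 0.1625]
tcp_rot: [-1.802, -2.573, 0.001]
wrist_force: [2.0, 1.7, 0.7]
width: 0.6
```

>>> drive_tool --deltas '[{"hand": 0.63, "offset": [0, 0, -0.03], "angular": [0, 0, 0]}, {"hand": 0.66, "offset": [0, 0, -0.05], "angular": [0, 0, 0]}, {"hand": 0.75, "offset": [0, 0, -0.05], "angular": [0, 0, 0]}, {"hand": 0.9, "offset": [0, 0, 0], "angular": [0, 0, 0]}, {"hand": 1, "offset": [0, 0, 0], "angular": [0, 0, 0]}, {"hand": 1, "offset": [0, 0, 0], "angular": [0, 0, 0]}]'

```text
time: 17.0
tool_pos: [0.4314, 0.133, 0.1621]
tcp_rot: [-1.801, -2.572, 0.002]
wrist_force: [-0.5, 0.6, -0.1]
width: 1.002
```

Free of contact. I'll rise straight up and then look from the cameras.

>>> drive_tool --deltas '[{"hand": 1, "offset": [0, 0, 1.5], "angular": [0, 0, 0]}, {"hand": 1, "offset": [0, 0, 4], "angular": [0, 0, 0]}, {"hand": 1, "offset": [0, 0, 8], "angular": [0, 0, 0]}, {"hand": 1, "offset": [0, 0, 12], "angular": [0, 0, 0]}, {"hand": 1, "offset": [0, 0, 16], "angular": [0, 0, 0]}, {"hand": 1, "offset": [-1, -2, 20], "angular": [0, 0, 0]}, {"hand": 1, "offset": [-1, -5, 22], "angular": [0, 0, 0]}, {"hand": 1, "offset": [-1, -5, 22], "angular": [0, 0, 0]}]'

```text
time: 18.0
tool_pos: [0.423, 0.0822, 0.3862]
tcp_rot: [1.803, 2.567, 0.006]
wrist_force: [-0.4, 0.7, -0.2]
width: 0.997
```

Run:
```python
from h import *
from workcell import bot
w=snap('wrist','w9');b=snap('side','s9');a=snap('top','t9')
s=bot.read_state();print(s['tool_pos'],s['wrist_force'])
az=np.radians(200);u=np.array([np.cos(az),np.sin(az),0]);v=np.array([-u[1],u[0],0]);S=np.array([.5488,.1752,.148])
O=S+.113*u
def draw(d,fish):
  im=d['frame'].copy()
  for p in [(-15,-29,76),(15,-29,76),(15,29,76),(-15,29,76),(37,10,56),(37,-10,56)]:
    q=proj(d,O+p[0]/1e3*u+p[1]/1e3*v+np.array([0,0,p[2]/1e3]),fish)[0]; cv2.circle(im,tuple(int(i) for i in q.round()),2,(0,0,255),1)
  return im
cv2.imwrite('pics/w9o.png',draw(w,True))
# pan shift: difference of the top images around the pots (wall edges), before/after
t=np.linspace(0,2*np.pi,60)
a0=load('top0')
for n,(x0,x1,y0,y1) in {'pan':(295,370,122,195),'stew far half':(186,262,128,165)}.items():
  g=[cv2.cvtColor(f['frame'],cv2.COLOR_BGR2GRAY)[y0:y1,x0:x1].astype(np.float32) for f in(a0,a)]
  if n=='pan': g=[k[:45] for k in g]
  print(n,cv2.phaseCorrelate(g[0],g[1],cv2.createHanningWindow(g[0].shape[::-1],cv2.CV_32F)))
C=np.zeros((600,800,3),np.uint8)
W=draw(w,True);uv=proj(w,O,True)[0].astype(int);print(uv)
x=max(0,min(360,uv[0]-100));y=max(0,min(270,uv[1]-90))
C[:300,:400]=cv2.resize(W[y:y+150,x:x+200],(400,300),interpolation=cv2.INTER_CUBIC)
C[:480,400:]=cv2.resize(b['frame'][110:230,235:335],(400,480),interpolation=cv2.INTER_CUBIC)
C[300:600,:400]=cv2.resize(a['frame'][110:230,180:340],(400,300),interpolation=cv2.INTER_CUBIC)
cv2.imwrite('pics/c9.png',C)
```

```text
[0.4217604  0.08349952 0.3821244 ] [-0.04525082  0.25913232 -0.65126899]
pan ((0.502132650736911, 0.5673114789420701), 1.1097522306089047)
stew far half ((0.008225136390777266, 0.06616162833655181), 0.948273194283247)
[302 139]
```

View pics/c9.png

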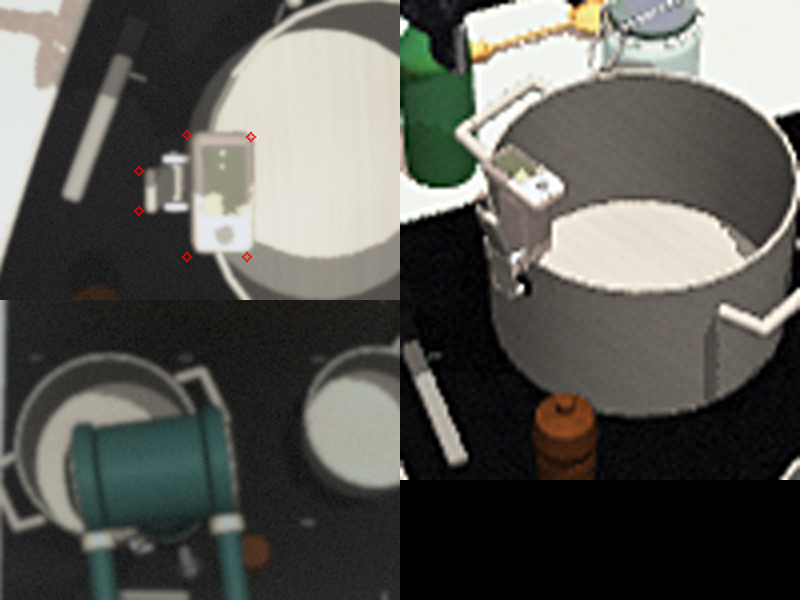

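Run:
```python
from h import *
b=load('s9')
S=np.array([.5488,.1752,.148]);az=np.radians(200)
u=np.array([np.cos(az),np.sin(az),0]);v=np.array([-u[1],u[0],0]);O=S+.113*u
for lean in(0,-3,3):
  c,s_=np.cos(np.radians(lean)),np.sin(np.radians(lean))
  f=lambda p:((proj(b,O+(p[0]*c+p[2]*s_)/1e3*u+p[1]/1e3*v+np.array([0,0,(p[2]*c-p[0]*s_)/1e3]))[0]-[235,110])*4+[400,0]).round(0)
  print(lean,'head',[f(p).tolist() for p in[(-15,-29,76),(15,-29,76),(15,29,76),(-15,29,76)]],'grip low',[f(p).tolist() for p in[(-14,15,0),(14,15,0)]])
g=cv2.cvtColor(b['frame'],cv2.COLOR_BGR2HSV)[110:185,235:300]
n,l,st,ce=cv2.connectedComponentsWithStats(((g[...,2]>190)&(g[...,1]<40)).astype(np.uint8))
for i in range(1,n):
  if st[i,4]>15: print('white blob crop',(st[i,:4]*4+[400,0,0,0]).tolist())
# pots before/after in the side view (static camera)
a0=load('side0')['frame'];a1=b['frame']
for n,(x0,x1,y0,y1) in {'pan right':(350,410,210,300),'pan bottom':(325,400,250,300),'stew right':(290,340,125,215),'mill':(262,292,205,255),'hob ref':(400,500,160,260)}.items():
  k=[cv2.cvtColor(f,cv2.COLOR_BGR2GRAY)[y0:y1,x0:x1].astype(np.float32) for f in(a0,a1)]
  print(n,np.round(cv2.phaseCorrelate(k[0],k[1],cv2.createHanningWindow(k[0].shape[::-1],cv2.CV_32F))[0],2),np.abs(k[0]-k[1]).mean().round(1))
```

```text
0 head [[511.0, 143.0], [477.0, 163.0], [533.0, 208.0], [566.0, 187.0]] grip low [[553.0, 254.0], [524.0, 273.0]]
-3 head [[515.0, 142.0], [482.0, 160.0], [537.0, 204.0], [571.0, 185.0]] grip low [[553.0, 255.0], [524.0, 273.0]]
3 head [[506.0, 145.0], [473.0, 167.0], [528.0, 212.0], [562.0, 189.0]] grip low [[553.0, 254.0], [524.0, 274.0]]
white blob crop [464, 0, 104, 44]
white blob crop [456, 32, 152, 132]
white blob crop [624, 36, 36, 36]
white blob crop [400, 164, 88, 60]
white blob crop [508, 164, 56, 40]
white blob crop [540, 200, 120, 92]
pan right [-0.01 -0.01] 1.0
pan bottom [0.53 0.06] 1.0
stew right [ 0.   -0.01] 0.9
mill [0.02 0.06] 1.1
hob ref [-0.01  0.01] 1.0
```

```bash
python3 -c "
from workcell import bot
print(bot.finish_job())"
```

```text
the job is handed in; nothing more can be done
None
```

I moved the thermometer from the saucepan to the stew pot's rim and handed the job in at about 18 s. It now grips the wall by itself on the side facing the robot, well clear of both loop handles. I squeezed the trigger home (opening 38 mm) and lifted it out. I then lowered it until it sat on the rim, touched the fixed jaw to the wall, let the trigger go slowly and moved the arm away.

**Last checks:**
- **Seating:** contact came at tool height 166.4 mm. The saucepan seat plus the 30 mm difference in rim height predicts 166.3 mm.
- **Upright:** in the side view the head corner is within about 1 pixel of the predicted upright, fully seated pose. In the wrist view the head is about 2 mm further inward than predicted, which is a lean of about 1.5° at most and close to the calibration error.
- **Nothing touching:** the wrist force was about 0 after release.
- **Pots and pepper mill:** comparing side views before and after shows no shift of the stew pot or the pepper mill.

**Checks that disagreed:**
- **Saucepan:** one side patch shows no shift. Another side patch and the top view suggest about 0.5 pixel (1–2 mm). I could not tell whether that was a real shift or came from the thermometer no longer being there.
- **Squeezing:** the head leaned outward briefly before the grip squared it up.
- **Probe:** I took the probe to be hanging inside from its known geometry; it was not seen in the last picture.

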